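# Raise the feeder rate four clicks and lock the dial

### The arm

A 7-joint arm with a two-finger parallel gripper is mounted at the origin on a cart in front of the work surface, level with it; the furniture and walls round the work are solid. World frame = base frame: x ahead of the robot, y to its left, z up, the work surface at z = 0. Lengths are in m, angles in rad, forces in N, time in s.
With the tool pointing down it reaches from about 0.4 to 0.85 m from the base axis. Payload 10.4 kg.
Tool frame: the origin (TCP) lies on the centre line of the jaws, within the pads' length; the fingertips stand 14 mm ahead of it and the grasp point (between the pads) lies 5 mm behind it (manip.tip_reach is the distance from the TCP to the fingertips, in m); z points along the fingers, y is the line along which they close (so a half turn about z gives the same grasp; the last joint's range is limited). The gripper opens to 85 mm and grips with 20 to 120 N. Pads are 22 mm wide; open, the fingers measure 114 mm over their backs; the gripper's body (76 mm by 85 mm) begins 54 mm behind the grasp point. The pads swing forward as they close: fully open they stand 13 mm farther back than shut.
Start: joints at [-1.299, 0.332, -0.065, 1.46, 0.022, 1.35, -0.088], TCP at [0.182, 0.598, 0.245] pointing down, gripper open.
Joint ranges: [-2.6, 2.6], [-0.5, 2.12], [-1.47, 1.34], [0.16, 2.42], [-1.27, 4.41], [0.06, 2.06], [-2.6, 2.6]. Speed limits (rad/s): [2.22, 2.22, 2.79, 2.79, 3.14, 3.14, 3.14].

### API

Orientations are given as a unit quaternion [x, y, z, w].
In Python, from workcell import manip gives the robot as it stands.
- The arm moves only by the shell command python3 -m pendant 'ROWS' [FORCE]. ROWS is JSON, a list of rows, each a list of 7 numbers: the shift along the tool's x, y, z in units of 50 mm (1.0 is 50 mm), then the turn, a rotation vector about the tool's x, y, z in units of 8 degrees (1.0 is 8 degrees), then the opening, from -1 (shut) to 1 (fully open), so that 0 is half open. In form: [[dx, dy, dz, ax, ay, az, jaw], ...]. A call has exactly 10 rows; each row is the pose to reach, as a shift and turn from the pose commanded when the call began, along the tool's axes at that moment; what a row does not reach only later rows make up. A row lasts 1/8 s, in which the tool goes at most 62.5 mm and 10.7 degrees, less where a joint would pass 70% of its speed; a pose out of reach is approached as far as the arm can. A call with a gripper value outside its range is refused whole. The fingers move at their own pace and stop on an object; FORCE is the grip in N (left out, the last holds). Time passes only in rows, so rows that repeat a pose let the fingers close, or fill a call up. It gives the time, the measured TCP pose, the force, the opening and the grip force at its end, in the units of the state.
- manip.get_obs(): the state, without advancing time (a new reading comes with each control period).
- manip.camera(name): name is "side" or "top" or "wrist"; returns (picture, depth): 420x560x3 uint8, red, green, blue; 420x560 float32, m along the optical axis (not along the pixel's ray), 0 where there is no reading.
- manip.get_calibration(name): a dict with "fx", "fy", "cx", "cy" (pixels), "xyz" and "orientation" of the camera in the world. Camera axes: x right, y up, looking along -z (the intrinsics and any distortion apply to the point x, -y, -z); pixel columns grow to the right and rows downward; lengths in m; the calibration is good to about 2 mm. A picture is of the moment at which its call begins: read the wrist's pose just before it. get_calibration takes no time and is no camera call; for the wrist camera it gives the pose at the moment of the call.
- manip.hand_in(): hands the job in; it is judged then, once.
Trained networks look in the newest picture that a camera, given by its name, has taken for a name from the list of things; names that differ only in an ending like _2 or _b are one class to them, and where a whole thing is asked for, a point or a joint stands for the part that bears it (a point fixed in the world has none). Each returns a list of dicts, best first, with "p" (0 to 1); they miss things now and then, are a little off and sometimes report something else, mostly with a low value. They report only what shows in the picture. A call takes as long as a camera call.
- manip.find_in(thing, camera): "box" ([left, top, right, bottom] in pixels, round what is visible of it).
- manip.trace(thing, camera): "pixels" (420x560 bool, what is visible of it) and "box" ([left, top, right, bottom] in pixels, round what is visible of it).
- manip.tip_of(thing, camera): "pixel" ([column, row] in pixels: a listed point, or the origin of a listed thing).
The state is a dict: "clock": time; "joint_pos": joint angles; "joint_velocities": joint speeds; "tau": joint torques, N m; "position": TCP position; "ee_rot": TCP orientation; "ft_force": force on the tool from outside, world axes, zero at the start; "torque": the same for the moment, N m; "grip_width": opening from 0.0 (shut) to 1.0 (fully open); "grasp_force": force on a finger pad.
Only numpy, scipy, OpenCV 4.12 (cv2) and the standard library are available. Lean on these libraries where they do the work, as an engineer would, in place of code of your own. Each camera call takes 0.05 s, during which the arm holds its last target. There are 200 camera calls.

### The job

The feeder is running light. On the grey feed-rate station, use a fingertip to slide the orange dial lock fully away from the dial, push the dial's nose round clockwise (seen from above) by exactly four clicks from where it stands, then slide the lock fully home again. Only push with the outside of the fingers: do not grip or force the dial or the lock, and leave everything else on the bench where it is.

Things in the scene. Friction and masses are not known exactly. Their poses are not given: they have to be found in the camera images.
- feed_station: Grey housing, 150 (x) x 230 (y) x 64 (z) mm with a bright metal top panel, screwed to the bench (cannot move). Origin: centre of its underside; z up, x away from the operator side, y towards its dial end. The dial stands at y = +55 mm, the orange lock tab at y = -68 mm, both on x = 0. The panel's top is at z = 64 mm.
- feed_dial: Click-stop dial, vertical axis. Origin on the axis at the panel's top, z up, x along its nose. Black round skirt, radius 34 mm, 11 mm high; on it a grey bar handle 13 mm wide, top 34 mm above the panel: the nose reaches 44 mm from the axis along +x, the tail 16 mm along -x; round hub of radius 16 mm. It starts in one of the first four of its 14 positions, pointing front-left to left.
- dial_nose (a point): Point in the nose's middle plane, 40 mm from the dial's axis, 22 mm above the panel; its angle about the axis is the setting. Clicks are 20 degrees apart. About 0.2 N m (6 N at 32 mm from the axis) starts a click; the force fades to nothing half-way (10 degrees), where the dial snaps ahead by itself to the next rest position. Locked, it only has about 3 degrees of play.
- lock_tab (a point): Centre of the orange ribbed lock tab, 30 mm (station x) x 14 mm (station y) x 16 mm high, standing 17 mm above the panel (this point is 9 mm above the panel). It slides along the station's y axis, away from the dial (-y) to release and towards the dial (+y) to lock. When it is off home a red patch shows on the panel.
- dial_lock: The lock slide itself; origin under the tab's centre at the panel's top, axes as the station's. In the station's frame its y is -68 mm fully home (dial locked) and -82 mm fully released, at the end of its travel (14 mm). About 3 N moves it and it stays where it is left; rubber buffers, which give 1 to 2 mm, soften both ends.
- pen_red: Red pen, 142 mm long, 12 mm thick, lying in front of the station. Leave alone.
- pot_red: Sample pot with white lid and red contents, 50 mm across, 66 mm high, standing behind the station. Leave alone.
- pot_blue: Sample pot with blue lid, 66 mm high, at the back right. Leave alone.
- pot_white: Sample pot with white lid, 66 mm high, at the back right. Leave alone.
- radio: Black hand radio lying at the back. Leave alone.
- phone: Black mobile phone lying at the left. Leave alone.
- calculator: Grey calculator lying at the right. Leave alone.
- wand_green: Green test stick, 150 mm long, lying at the back. Leave alone.
- wand_blue: Blue test stick, 150 mm long, lying at the back. Leave alone.
- mouse: Black computer mouse at the right. Leave alone.

How it is judged:
On the way, in this order (a step that is already met when the one before it is completed fails the run):
1. the lock is slid fully away from the dial (y of lock_tab in the frame of feed_station below -0.079 m), for 0.2 s.
2. the dial rests four clicks clockwise of its start, still unlocked (distance of dial_nose from where it was at the start of the episode between 0.047 and 0.0555 m and angular speed of feed_dial below 0.1 rad/s and y of lock_tab in the frame of feed_station below -0.076 m), for 0.4 s.
At the end, for the whole second after the job is handed in: The dial rests four clicks (80 degrees, within about 8) clockwise of where it started and the lock tab is within 2.5 mm of fully home (distance of dial_nose from where it was at the start of the episode between 0.047 and 0.0555 m and angular speed of feed_dial below 0.05 rad/s and y of lock_tab in the frame of feed_station above -0.0705 m); the robot touches nothing.
It fails at once if the dial was gripped or forced (over 35 N) (contact force between the fingers and feed_dial above 35 N).
It fails at once if the lock tab was gripped or forced (over 35 N) (contact force between the fingers and dial_lock above 35 N).
It fails at once if something else on the bench was lifted or moved by more than 20 mm (distance of any of pen_red, pot_red, pot_blue, pot_white, radio, phone, calculator, wand_green, wand_blue, mouse from where it was at the start of the episode above 0.02 m).
It also fails if it takes over 58 s, if anything falls off the work surface, if the arm or the gripper's body presses on something with over 40 N, if the wrist force passes 120 N, or if a joint passes its speed limit or range.

## Working session

There is one attempt and no reset: what is moved stays moved. The work goes in short steps, Python scripts to look and compute and a shell command to move; the robot and the scene stay as the last step left them, time stands still between calls to the robot, and variables do not carry over. Pictures are saved under pics/ and viewed, at most 10 in all, crops included, and the job is handed in when it is done.

```bash
mkdir -p pics
cat > h.py <<'E'
import numpy as np, cv2
from scipy.spatial.transform import Rotation as R
from workcell import manip
def pt(cam,px,z):
    """world point on pixel ray at height z"""
    c=manip.get_calibration(cam); r=R.from_quat(c["orientation"])
    d=r.apply([(px[0]-c["cx"])/c["fx"],-(px[1]-c["cy"])/c["fy"],-1.0]); o=np.array(c["xyz"])
    return o+d*(z-o[2])/d[2]
E
python3 - <<'E'
from h import *
o=manip.get_obs(); print({k:np.round(v,3) for k,v in o.items()})
print(manip.get_calibration("top"))
ims=[]
for c in ["top","side"]:
    im,d=manip.camera(c); cv2.imwrite(f"pics/{c}0.png",im[:,:,::-1])
for t in ["feed_station","feed_dial","dial_nose","lock_tab","dial_lock"]:
    for c in ["top","side"]:
        z={"feed_station":0,"feed_dial":.064,"dial_nose":.086,"lock_tab":.073,"dial_lock":.064}[t]
        for r in manip.tip_of(t,c)[:1]: print(t,c,round(r["p"],2),np.round(r["pixel"],1),np.round(pt(c,r["pixel"],z),4))
E
```

```text
{'clock': np.float64(0.0), 'joint_pos': array([-1.299,  0.333, -0.065,  1.461,  0.022,  1.35 , -0.088]), 'joint_velocities': array([-0.   , -0.   ,  0.001,  0.   , -0.001, -0.001,  0.   ]), 'tau': array([ 0.0000e+00, -6.2544e+01,  4.9000e-02, -3.9160e+01,  1.6000e-02,
        1.0000e-02, -0.0000e+00]), 'position': array([0.181, 0.598, 0.244]), 'ee_rot': array([ 0.147,  0.989, -0.001, -0.   ]), 'ft_force': array([ 0.592, -0.609, -0.006]), 'torque': array([-0.007,  0.022, -0.018]), 'grasp_force': np.float64(0.0), 'grip_width': np.float64(1.0)}
{'fx': 524.0687027766239, 'fy': 524.0687027766239, 'cx': 277.278110150321, 'cy': 208.1513147619461, 'xyz': array([ 0.29161003, -0.09161752,  1.50053667]), 'orientation': array([ 0.06941313, -0.06992324, -0.69905064,  0.70825191])}
feed_station top 0.76 [223.6 227.9] [0.5313 0.064  0.    ]
feed_station side 0.59 [347.8 270. ] [ 0.6911 -0.3789  0.    ]
feed_dial top 0.69 [196.3 219. ] [0.5451 0.1342 0.064 ]
feed_dial side 0.68 [232.9 193.1] [0.5325 0.1389 0.064 ]
dial_nose top 0.68 [179.3 217.5] [0.5448 0.1775 0.086 ]
dial_nose side 0.64 [230.7 184.6] [0.5391 0.1655 0.086 ]
lock_tab top 0.58 [237.6 231.2] [0.5109 0.0176 0.073 ]
lock_tab side 0.49 [246.3 212.2] [0.5145 0.0006 0.073 ]
dial_lock top 0.62 [241.6 231.7] [0.5111 0.0072 0.064 ]
dial_lock side 0.42 [242.2 209.8] [0.5133 0.0306 0.064 ]
```

View pics/top0.png

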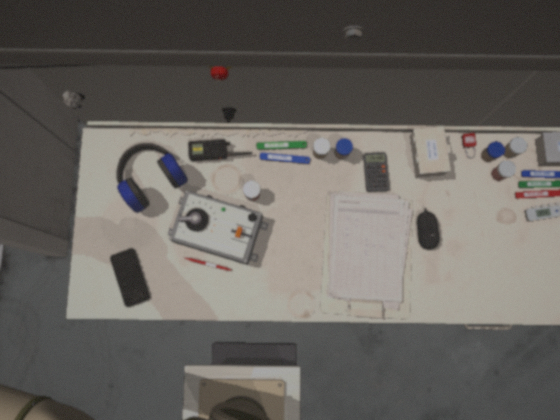

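View pics/side0.png

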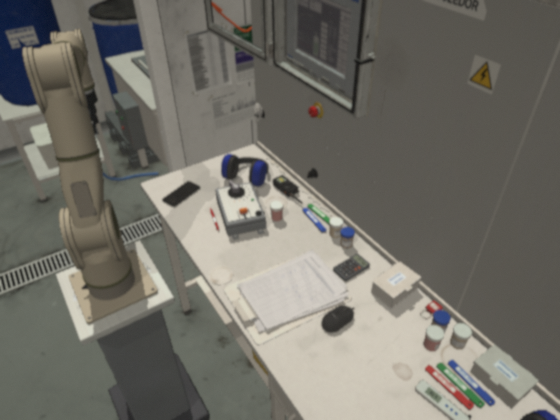

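The top view shows the station at about (218,226). The dial is at (197,218) with its nose pointing left, and the orange lock is at (239,232). I'll move over it, jaws shut, for a wrist view.

```bash
python3 -m pendant '[[-1,-0.8,-0.5,0,0,0,-1],[-2,-1.6,-1,0,0,0,-1],[-3,-2.4,-1,0,0,0,-1],[-4,-3.2,-1,0,0,0,-1],[-5,-4,-1,0,0,0,-1],[-6,-4.9,-1,0,0,0,-1],[-7,-5.7,-1,0,0,0,-1],[-8,-6.5,-1,0,0,0,-1],[-9,-7.3,-1,0,0,0,-1],[-9.3,-7.7,-1,0,0,0,-1]]' 30
cat > look.py <<'E'
from h import *
import sys
o=manip.get_obs(); c=manip.get_calibration("wrist"); im,d=manip.camera("wrist")
print(np.round(o["position"],4),np.round(o["ee_rot"],4),np.round(c["xyz"],3), o["clock"])
cv2.imwrite(f"pics/{sys.argv[1]}.png",im[:,:,::-1])
Z={"feed_station":0,"feed_dial":.064,"dial_nose":.086,"lock_tab":.073,"dial_lock":.064}
for t in sys.argv[2:]:
    for r in manip.tip_of(t,"wrist")[:2]: print(t,round(r["p"],2),np.round(r["pixel"],1),np.round(pt("wrist",r["pixel"],Z[t]),4))
E
python3 look.py w1 feed_station feed_dial dial_nose lock_tab dial_lock
```

```text
clock: 1.85
position: [0.5157, 0.0921, 0.2955]
ee_rot: [0.148, 0.989, 0.0, 0.0]
ft_force: [-0.3, 0.7, 1.5]
grip_width: -0.001
grasp_force: 0.0
[0.5157 0.0921 0.2955] [1.475e-01 9.891e-01 1.000e-04 4.000e-04] [0.449 0.113 0.424] 1.85
feed_station 0.81 [275.1 178.6] [0.5321 0.0784 0.    ]
feed_dial 0.98 [327.4 191.5] [0.547  0.1339 0.064 ]
feed_dial 0.39 [203.8 192.7] [0.511  0.0124 0.064 ]
dial_nose 0.98 [371.2 181.7] [0.543  0.1775 0.086 ]
lock_tab 0.56 [204.1 194.4] [0.5104 0.0183 0.073 ]
lock_tab 0.25 [367.7 183.3] [0.5466 0.1777 0.073 ]
dial_lock 0.84 [205.3 191.2] [0.5091 0.0187 0.064 ]
```

View pics/w1.png

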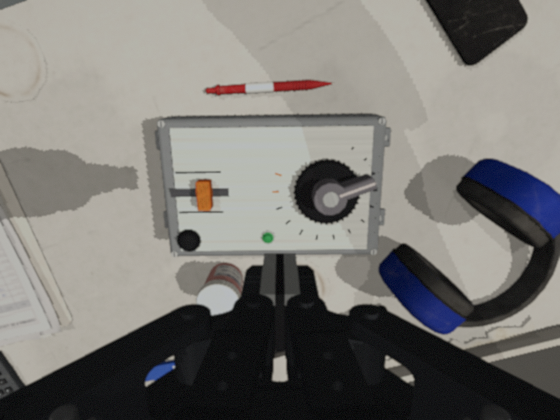

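Run:
```python
from h import *
D=np.array([.5465,.1339]);N=np.array([.543,.1775]);L=np.array([.5097,.0183])
u=(D-L)/np.linalg.norm(D-L);print("dist",np.linalg.norm(D-L),"yaw",np.degrees(np.arctan2(-u[0],u[1])))
yaw=np.arctan2(-u[0],u[1]);n=N-D;print("nose r",np.linalg.norm(n),"station ang",np.degrees(np.arctan2(n[1],n[0])-yaw))
t=R.from_quat(manip.get_obs()["ee_rot"]).as_matrix();print("tool y ang-90",np.degrees(np.arctan2(t[1,1],t[0,1]))-90)
p=manip.get_obs()["position"][:2];print("tool xy of L,D from TCP mm",(np.array([L,D,N])-p)@t[:2,:2]*1000, manip.tip_reach)
```

```text
dist 0.12131611599453715 yaw -17.658306993298215
nose r 0.04374025605777817 station ang 112.24789710773449
tool y ang-90 -16.80674924825682
tool xy of L,D from TCP mm [[-17.94779525 -75.36189406]
 [-19.75080417  45.94081326]
 [ -3.79360847  86.6664493 ]] 0.014
```

The wrist view shows the lock tab at (204,194) and the dial hub at (330,195), with the nose pointing right and slightly up to (376,181). The tool axes nearly match the station's. I'll descend between tab and dial.

```bash
python3 -m pendant '[[-0.3,-0.7,0.5,0,0,0,-1],[-0.37,-0.84,1.3,0,0,0,-1],[-0.37,-0.84,2.2,0,0,0,-1],[-0.37,-0.84,3,0,0,0,-1],[-0.37,-0.84,3.6,0,0,0,-1],[-0.37,-0.84,4,0,0,0,-1],[-0.37,-0.84,4.2,0,0,0,-1],[-0.37,-0.84,4.2,0,0,0,-1],[-0.37,-0.84,4.2,0,0,0,-1],[-0.37,-0.84,4.2,0,0,0,-1]]'
python3 look.py w2 lock_tab dial_lock
```

```text
clock: 3.4
position: [0.5207, 0.0492, 0.0861]
ee_rot: [0.147, 0.989, 0.0, 0.001]
ft_force: [0.3, 0.1, 0.2]
grip_width: 0.0
grasp_force: 0.0
[0.5207 0.0492 0.0861] [1.468e-01 9.892e-01 4.000e-04 6.000e-04] [0.454 0.07  0.215] 3.4
lock_tab 0.6 [199.  271.4] [0.5104 0.0167 0.073 ]
dial_lock 0.81 [199.9 266. ] [0.5115 0.0146 0.064 ]
```

View pics/w2.png

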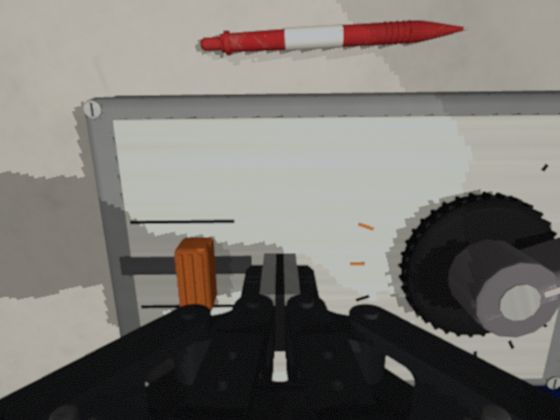

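The fingertip stands between the tab at (196,272) and the dial, with about a 12 mm gap. Push -y.

```bash
python3 -m pendant '[[0,-0.1,0,0,0,0,-1],[0,-0.18,0,0,0,0,-1],[0,-0.24,0,0,0,0,-1],[0,-0.29,0,0,0,0,-1],[0,-0.34,0,0,0,0,-1],[0,-0.39,0,0,0,0,-1],[0,-0.44,0,0,0,0,-1],[0,-0.48,0,0,0,0,-1],[0,-0.5,0,0,0,0,-1],[0,-0.5,0,0,0,0,-1]]'
python3 look.py w3 lock_tab dial_lock
```

```text
clock: 4.8
position: [0.5129, 0.025, 0.0853]
ee_rot: [0.147, 0.989, 0.0, 0.0]
ft_force: [1.5, 0.8, 0.0]
grip_width: -0.001
grasp_force: 0.8
[0.5129 0.025  0.0853] [0.1469 0.9891 0.     0.    ] [0.446 0.046 0.214] 4.8
lock_tab 0.92 [234.9 275. ] [0.5087 0.0069 0.073 ]
lock_tab 0.61 [528.8 263.8] [0.5399 0.1284 0.073 ]
dial_lock 0.56 [234.8 267.8] [0.5093 0.0055 0.064 ]
```

```bash
python3 -m pendant '[[0,-0.02,0,0,0,0,-1],[0,-0.04,0,0,0,0,-1],[0,-0.06,0,0,0,0,-1],[0,-0.08,0,0,0,0,-1],[0,-0.1,0,0,0,0,-1],[0,-0.1,0,0,0,0,-1],[0,-0.1,0,0,0,0,-1],[0,-0.1,0,0,0,0,-1],[0,-0.1,0,0,0,0,-1],[0,-0.1,0,0,0,0,-1]]'
```

```text
clock: 6.2
position: [0.5114, 0.0202, 0.0853]
ee_rot: [0.147, 0.989, -0.0, -0.0]
ft_force: [1.3, 2.6, 0.1]
grip_width: -0.001
grasp_force: 0.7
```

```bash
python3 -m pendant '[[0,-0.02,0,0,0,0,-1],[0,-0.03,0,0,0,0,-1],[0,-0.04,0,0,0,0,-1],[0,-0.04,0,0,0,0,-1],[0,-0.04,0,0,0,0,-1],[0,-0.04,0,0,0,0,-1],[0,-0.04,0,0,0,0,-1],[0,-0.04,0,0,0,0,-1],[0,-0.04,0,0,0,0,-1],[0,-0.04,0,0,0,0,-1]]'
python3 look.py w4 lock_tab dial_lock
```

```text
clock: 7.45
position: [0.511, 0.0188, 0.0853]
ee_rot: [0.147, 0.989, 0.0, 0.0]
ft_force: [2.6, 4.7, -0.3]
grip_width: -0.001
grasp_force: 2.2
[0.511  0.0188 0.0853] [1.467e-01 9.892e-01 3.000e-04 1.000e-04] [0.444 0.04  0.214] 7.45
lock_tab 0.83 [235.1 275.2] [0.5069 0.0008 0.073 ]
dial_lock 0.86 [233.9 265.8] [ 0.5063 -0.0007  0.064 ]
```

View pics/w4.png

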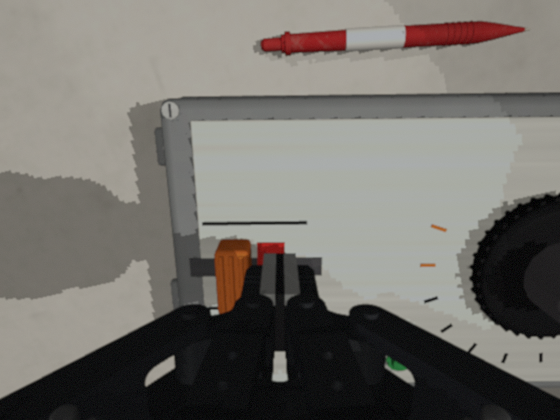

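The red patch at (270,250) is showing and the tab is at the end of its travel. One small extra push for margin, then back off and lift.

```bash
python3 -m pendant '[[0,-0.02,0,0,0,0,-1],[0,-0.02,0,0,0,0,-1],[0,-0.02,0,0,0,0,-1],[0,0.1,0,0,0,0,-1],[0,0.15,-0.3,0,0,0,-1],[0,0.15,-0.9,0,0,0,-1],[0,0.15,-1.6,0,0,0,-1],[0,0.15,-1.6,0,0,0,-1],[0,0.15,-1.6,0,0,0,-1],[0,0.15,-1.6,0,0,0,-1]]'
cat > plan.py <<'E'
from h import *
import sys
# args: world theta0, gap mm, list of push angles (deg clockwise)
th0=float(sys.argv[1]); gap=float(sys.argv[2])/1e3; D=np.array([.5467,.135]); z=.098
o=manip.get_obs(); p=o["position"]; Rt=R.from_quat(o["ee_rot"])
yaw=np.degrees(np.arctan2(Rt.as_matrix()[1,1],Rt.as_matrix()[0,1]))  # world dir of tool y
for a in map(float,sys.argv[3:]):
    th=th0-a; t=np.radians(th); u=np.array([np.cos(t),np.sin(t)]); d=np.array([np.sin(t),-np.cos(t)])
    c=D+.036*u-(.0175+gap)*d
    v=Rt.inv().apply(np.r_[c,z]-p)/.05
    print(a,"shift",np.round(v,2),"az",round((yaw-th)/8,2))   # tool y along nose; tool z down: + = clockwise
E
python3 plan.py 94 14 0
```

```text
clock: 8.85
position: [0.5125, 0.0254, 0.1646]
ee_rot: [0.147, 0.989, -0.0, -0.001]
ft_force: [-0.0, 0.0, -0.7]
grip_width: -0.001
grasp_force: 0.0
0.0 shift [0.83 2.75 1.33] az -2.61
```

```bash
python3 -m pendant '[[0.25,0.8,0,0,0,-0.8,-1],[0.5,1.6,0,0,0,-1.6,-1],[0.75,2.4,0,0,0,-2.4,-1],[0.83,2.75,0,0,0,-2.6,-1],[0.83,2.75,0,0,0,-2.6,-1],[0.83,2.75,0.4,0,0,-2.6,-1],[0.83,2.75,0.8,0,0,-2.6,-1],[0.83,2.75,1.2,0,0,-2.6,-1],[0.83,2.75,1.33,0,0,-2.6,-1],[0.83,2.75,1.33,0,0,-2.6,-1]]'
python3 look.py w5 dial_nose feed_dial; python3 plan.py 94 0 0 10 20 30 40
```

```text
clock: 10.1
position: [0.5134, 0.168, 0.0988]
ee_rot: [-0.033, 0.999, -0.0, -0.0]
ft_force: [-0.6, -0.0, -0.3]
grip_width: -0.004
grasp_force: 0.0
[0.5134 0.168  0.0988] [-3.310e-02  9.995e-01 -3.000e-04 -2.000e-04] [0.444 0.164 0.228] 10.1
feed_dial 0.92 [207.4 306.5] [0.5473 0.1344 0.064 ]
0.0 shift [-0.26 -0.    0.03] az -0.02
10.0 shift [-0.39  0.05  0.03] az 1.23
20.0 shift [-0.53  0.07  0.03] az 2.48
30.0 shift [-0.67  0.08  0.03] az 3.73
40.0 shift [-0.8   0.05  0.03] az 4.98
```

View pics/w5.png

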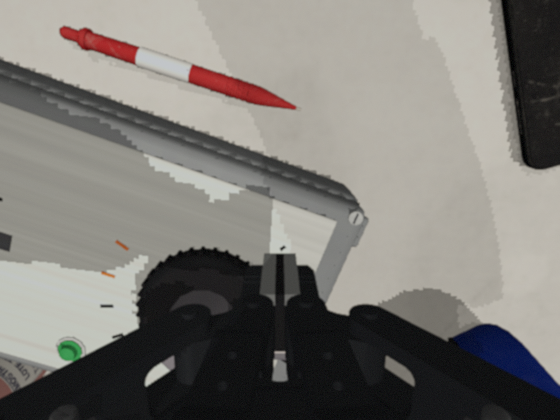

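The fingertip stands in front of the nose, and D is confirmed. Push about 35° (two clicks).

```bash
python3 -m pendant '[[-0.13,0,0,0,0,0,-1],[-0.24,0,0,0,0,0,-1],[-0.32,0.02,0,0,0,0.6,-1],[-0.38,0.04,0,0,0,1.2,-1],[-0.45,0.06,0,0,0,1.8,-1],[-0.53,0.07,0,0,0,2.5,-1],[-0.6,0.08,0,0,0,3.1,-1],[-0.67,0.08,0,0,0,3.7,-1],[-0.73,0.07,0,0,0,4.3,-1],[-0.73,0.07,0,0,0,4.3,-1]]'
python3 plan.py 94 0 35 40 45 50 55 60 65 70 73
```

```text
clock: 11.5
position: [0.5499, 0.1752, 0.0988]
ee_rot: [0.263, 0.965, -0.0, 0.0]
ft_force: [0.5, -0.8, -0.2]
grip_width: 0.001
grasp_force: 0.0
35.0 shift [-0.01 -0.    0.02] az 0.07
40.0 shift [-0.07  0.03  0.02] az 0.69
45.0 shift [-0.14  0.05  0.02] az 1.32
50.0 shift [-0.21  0.06  0.02] az 1.94
55.0 shift [-0.28  0.07  0.02] az 2.57
60.0 shift [-0.35  0.08  0.02] az 3.19
65.0 shift [-0.42  0.07  0.02] az 3.82
70.0 shift [-0.49  0.06  0.02] az 4.44
73.0 shift [-0.53  0.06  0.02] az 4.82
```

```bash
python3 -m pendant '[[-0.07,0.03,0,0,0,0.7,-1],[-0.14,0.05,0,0,0,1.3,-1],[-0.21,0.06,0,0,0,1.9,-1],[-0.28,0.07,0,0,0,2.6,-1],[-0.35,0.08,0,0,0,3.2,-1],[-0.38,0.08,0,0,0,3.5,-1],[-0.42,0.07,0,0,0,3.8,-1],[-0.42,0.07,0,0,0,3.8,-1],[-0.42,0.07,0,0,0,3.8,-1],[-0.42,0.07,0,0,0,3.8,-1]]'
python3 look.py w6 dial_nose feed_dial; python3 plan.py 94 0 65 67 69 71 73 75
python3 - <<'E'
from h import *
manip.camera("top")
for t in ["dial_nose","feed_dial"]:
    for r in manip.tip_of(t,"top")[:1]: print(t,r["p"],pt("top",r["pixel"],.086 if t=="dial_nose" else .064))
E
```

```text
clock: 12.75
position: [0.5689, 0.1688, 0.0988]
ee_rot: [0.506, 0.863, 0.0, -0.001]
ft_force: [-2.0, 4.7, 0.8]
grip_width: -0.002
grasp_force: 2.7
[0.5689 0.1688 0.0988] [ 5.059e-01  8.626e-01  5.000e-04 -6.000e-04] [0.535 0.231 0.228] 12.75
feed_dial 0.93 [204.2 288.4] [0.5462 0.134  0.064 ]
65.0 shift [-0.03  0.    0.02] az 0.03
67.0 shift [-0.05  0.02  0.02] az 0.28
69.0 shift [-0.08  0.03  0.02] az 0.53
71.0 shift [-0.1   0.04  0.02] az 0.78
73.0 shift [-0.13  0.05  0.02] az 1.03
75.0 shift [-0.16  0.05  0.02] az 1.28
feed_dial 0.89 [0.54669893 0.14174096 0.064     ]
```

View pics/w6.png

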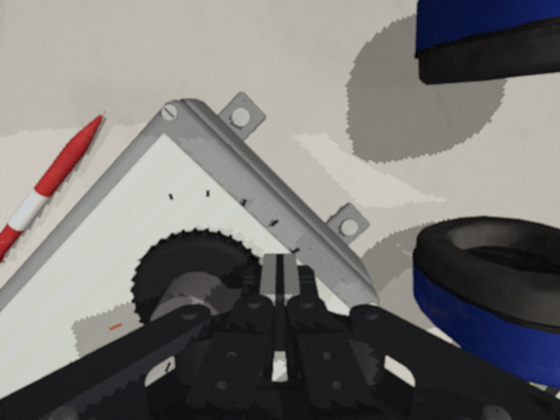

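Reaction of about 5 N, so the dial is at the start of the fourth click. Now 10° more, then back off and lift.

```bash
python3 -m pendant '[[-0.03,0.01,0,0,0,0.3,-1],[-0.06,0.02,0,0,0,0.6,-1],[-0.09,0.03,0,0,0,0.9,-1],[-0.11,0.04,0,0,0,1.1,-1],[-0.13,0.05,0,0,0,1.25,-1],[-0.13,0.05,0,0,0,1.25,-1],[-0.13,0.05,0,0,0,1.25,-1],[-0.13,0.05,0,0,0,1.25,-1],[-0.13,0.05,0,0,0,1.25,-1],[-0.13,0.05,0,0,0,1.25,-1]]'
```

```text
clock: 14.3
position: [0.5747, 0.1631, 0.0988]
ee_rot: [0.58, 0.815, 0.0, -0.0]
ft_force: [0.4, -0.0, -0.2]
grip_width: 0.002
grasp_force: 0.0
```

```bash
python3 -m pendant '[[0.3,0.1,0,0,0,0,-1],[0.4,0.1,-0.6,0,0,0,-1],[0.4,0.1,-1.5,0,0,-1,-1],[0,-0.3,-2.4,0,0,-2.2,-1],[-0.5,-0.9,-3.2,0,0,-3.4,-1],[-0.96,-1.58,-3.9,0,0,-4.6,-1],[-0.96,-1.58,-3.9,0,0,-5.8,-1],[-0.96,-1.58,-3.9,0,0,-6.8,-1],[-0.96,-1.58,-3.9,0,0,-6.8,-1],[-0.96,-1.58,-3.9,0,0,-6.8,-1]]'
python3 look.py w7 feed_station feed_dial dial_nose lock_tab dial_lock
```

```text
clock: 15.55
position: [0.5157, 0.0924, 0.2937]
ee_rot: [0.145, 0.989, -0.0, -0.0]
ft_force: [0.0, -0.8, -0.3]
grip_width: 0.002
grasp_force: 0.0
[0.5157 0.0924 0.2937] [ 1.446e-01  9.895e-01 -1.000e-04 -1.000e-04] [0.449 0.113 0.422] 15.55
feed_station 0.84 [273.7 178.3] [0.5298 0.0815 0.    ]
feed_station 0.58 [226.7 279.2] [ 0.6396 -0.0149  0.    ]
feed_dial 0.8 [326.1 193. ] [0.5473 0.1331 0.064 ]
feed_dial 0.17 [188.8 193.2] [ 0.5078 -0.0015  0.064 ]
dial_nose 0.98 [349.1 232.8] [0.587  0.1435 0.086 ]
lock_tab 0.66 [191.9 192.3] [0.5064 0.0045 0.073 ]
dial_lock 0.55 [188.5 191.8] [ 0.5064 -0.0014  0.064 ]
```

View pics/w7.png

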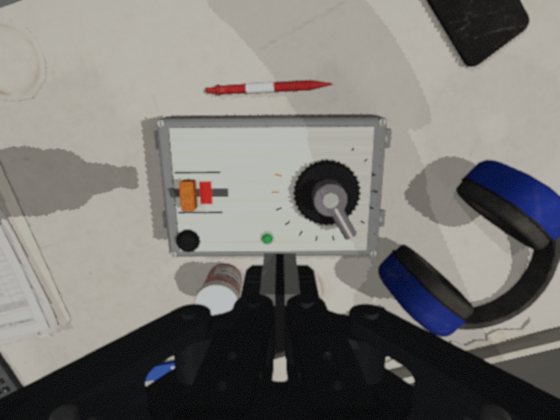

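The dial nose now points to (349,233), about 81° clockwise of its start, so four clicks. The tab at (188,196) is released and the red patch shows. I'll descend beyond the tab.

```bash
python3 -m pendant '[[-0.15,-1,0.3,0,0,0,-1],[-0.31,-2,0.6,0,0,0,-1],[-0.31,-2.37,1.3,0,0,0,-1],[-0.31,-2.37,2.2,0,0,0,-1],[-0.31,-2.37,3,0,0,0,-1],[-0.31,-2.37,3.6,0,0,0,-1],[-0.31,-2.37,4,0,0,0,-1],[-0.31,-2.37,4.16,0,0,0,-1],[-0.31,-2.37,4.16,0,0,0,-1],[-0.31,-2.37,4.16,0,0,0,-1]]'
python3 look.py w8 lock_tab dial_lock
```

```text
clock: 17.1
position: [0.4976, -0.0261, 0.0867]
ee_rot: [0.143, 0.99, 0.0, 0.001]
ft_force: [-0.2, 0.0, 0.4]
grip_width: -0.001
grasp_force: 0.0
[ 0.4976 -0.0261  0.0867] [1.435e-01 9.897e-01 3.000e-04 7.000e-04] [ 0.43  -0.006  0.215] 17.1
lock_tab 0.85 [344.4 275.9] [0.5078 0.0009 0.073 ]
dial_lock 0.71 [337.6 265.1] [ 5.064e-01 -4.000e-04  6.400e-02]
dial_lock 0.3 [476.1  40.1] [0.4297 0.0732 0.064 ]
```

View pics/w8.png

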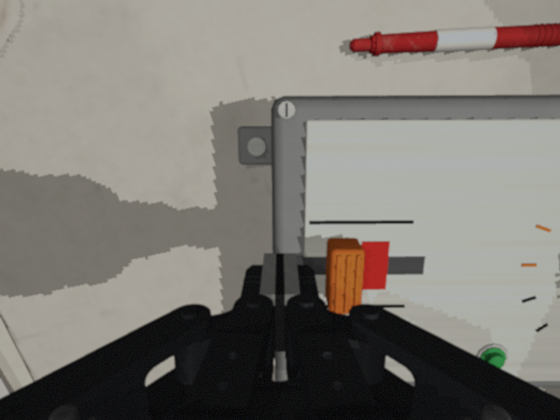

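The tab at (345,275) is clear to the right of the fingertip, a gap of about 9 mm. Push home.

```bash
python3 -m pendant '[[0,0.08,0,0,0,0,-1],[0,0.14,0,0,0,0,-1],[0,0.19,0,0,0,0,-1],[0,0.24,0,0,0,0,-1],[0,0.29,0,0,0,0,-1],[0,0.34,0,0,0,0,-1],[0,0.38,0,0,0,0,-1],[0,0.42,0,0,0,0,-1],[0,0.44,0,0,0,0,-1],[0,0.44,0,0,0,0,-1]]'
python3 look.py w9 lock_tab dial_lock
```

```text
clock: 18.5
position: [0.5033, -0.0049, 0.0858]
ee_rot: [0.143, 0.99, 0.0, 0.0]
ft_force: [-0.7, -1.2, 0.7]
grip_width: 0.0
grasp_force: 0.9
[ 0.5033 -0.0049  0.0858] [1.433e-01 9.897e-01 1.000e-04 0.000e+00] [0.436 0.015 0.214] 18.5
lock_tab 0.86 [324.  274.6] [0.51   0.0138 0.073 ]
dial_lock 0.93 [320.9 266.8] [0.5105 0.0133 0.064 ]
```

```bash
python3 -m pendant '[[0,0.02,0,0,0,0,-1],[0,0.04,0,0,0,0,-1],[0,0.06,0,0,0,0,-1],[0,0.08,0,0,0,0,-1],[0,0.08,0,0,0,0,-1],[0,0.08,0,0,0,0,-1],[0,0.08,0,0,0,0,-1],[0,0.08,0,0,0,0,-1],[0,0.08,0,0,0,0,-1],[0,0.08,0,0,0,0,-1]]'
```

```text
clock: 19.9
position: [0.5043, -0.0015, 0.0858]
ee_rot: [0.144, 0.99, -0.0, -0.0]
ft_force: [-3.1, -5.6, 1.4]
grip_width: -0.0
grasp_force: 2.8
```

```bash
python3 -m pendant '[[0,0.01,0,0,0,0,-1],[0,0.02,0,0,0,0,-1],[0,0.03,0,0,0,0,-1],[0,0.04,0,0,0,0,-1],[0,0.04,0,0,0,0,-1],[0,0.04,0,0,0,0,-1],[0,0.04,0,0,0,0,-1],[0,0.04,0,0,0,0,-1],[0,0.04,0,0,0,0,-1],[0,0.04,0,0,0,0,-1]]'
```

```text
clock: 21.15
position: [0.5046, -0.0003, 0.0857]
ee_rot: [0.144, 0.99, -0.001, -0.0]
ft_force: [-3.2, -6.8, 2.8]
grip_width: -0.001
grasp_force: 4.2
```

```bash
python3 -m pendant '[[0,0.02,0,0,0,0,-1],[0,0.03,0,0,0,0,-1],[0,0.03,0,0,0,0,-1],[0,0.03,0,0,0,0,-1],[0,0.03,0,0,0,0,-1],[0,0.03,0,0,0,0,-1],[0,0.03,0,0,0,0,-1],[0,0.03,0,0,0,0,-1],[0,0.03,0,0,0,0,-1],[0,0.03,0,0,0,0,-1]]'
```

```text
clock: 22.4
position: [0.5048, 0.0006, 0.0857]
ee_rot: [0.144, 0.99, -0.001, -0.0]
ft_force: [-4.4, -9.4, 4.6]
grip_width: 0.003
grasp_force: 5.4
```

```bash
python3 -m pendant '[[0,-0.1,0,0,0,0,-1],[0,-0.25,0,0,0,0,-1],[0,-0.25,-0.6,0,0,0,-1],[0,0.3,-1.6,0,0,0,-1],[0.1,1.1,-2.6,0,0,0,-1],[0.28,1.8,-3.6,0,0,0,-1],[0.28,1.9,-4.2,0,0,0,-1],[0.28,1.9,-4.2,0,0,0,-1],[0.28,1.9,-4.2,0,0,0,-1],[0.28,1.9,-4.2,0,0,0,-1]]'
python3 look.py w10 dial_nose feed_dial lock_tab dial_lock
```

```text
clock: 23.65
position: [0.5184, 0.0967, 0.2947]
ee_rot: [0.144, 0.99, -0.0, -0.001]
ft_force: [0.6, -1.0, 0.5]
grip_width: -0.001
grasp_force: 0.0
[0.5184 0.0967 0.2947] [ 1.437e-01  9.896e-01 -3.000e-04 -7.000e-04] [0.452 0.117 0.423] 23.65
dial_nose 0.64 [345.6 228. ] [0.5842 0.1463 0.086 ]
feed_dial 0.58 [322.2 189.3] [0.5455 0.1351 0.064 ]
lock_tab 0.83 [200.3 191.7] [0.5113 0.0173 0.073 ]
dial_lock 0.57 [199.3 190.4] [0.5114 0.0142 0.064 ]
dial_lock 0.27 [270.2 174. ] [0.5156 0.0888 0.064 ]
```

View pics/w10.png

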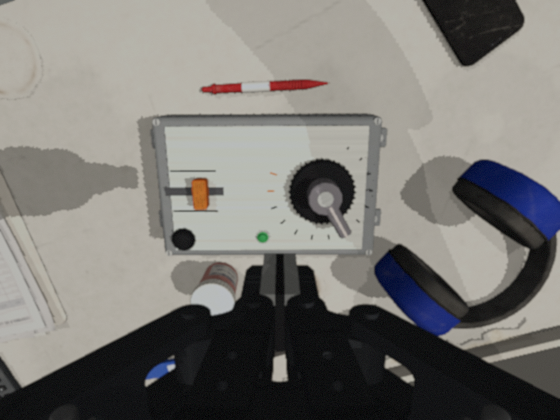

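The tab is at (200,193) with no red showing, and it sits in its slot as it did at the start. The nose is still four clicks round.

```bash
python3 -c "from workcell import manip; print(manip.hand_in())"
```

```text
the job is handed in; nothing more can be done
None
```

The job is handed in at about 24 s of the 58 s allowed: I slid the lock fully back, pushed the dial four clicks clockwise (about 81° by camera), and slid the lock home with no red patch showing; `hand_in()` returned no verdict, so I don't know the judged result.

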